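# Shut the sample valve box with the long T-key

### The job

Take the long T-key out of its wooden stand, lower it gently down the shaft of the grey valve box and feel with light pressure for the square spindle until the key drops fully home on it, then turn the spindle clockwise (seen from above) as far as its stop without forcing it. Let go and leave the key standing on the spindle; leave the other things on the table alone.

Things in the scene. Friction and masses are not known exactly. Their poses are not given: they have to be found in the camera images.
- key_handle (a point): Centre of the T-key's handle, 186 mm above the key's bottom edge, 10 mm below its top. The key is steel, 0.3 to 0.55 kg, and starts upright in its stand. Handle: a flat-sided bar 110 mm long along x, 16 mm thick along y, 20 mm tall; z runs up the key. Below it a round shank 16 mm across.
- key_foot (a point): Centre of the T-key's bottom edge, axes as at the handle. The key's foot is a square head 28.5 mm wide and 34 mm tall, sides parallel to x and y, open below as a square socket 20.5 mm wide and 24 mm deep.
- stand_top (a point): Centre of the top of the plywood key stand, 60 mm above the table: a 60 mm square block fixed to the table, with a square pocket 34 mm wide and 47 mm deep in which the key's head stands on the pocket's floor. z up.
- shaft_mouth (a point): Centre of the mouth of the grey valve box's upright round shaft, 140 mm above the table; z up, x along the pipe stubs. The box is fixed to the table. Shaft 50 mm wide inside, 118 mm deep; its tube is 66 mm wide outside, with a rim collar 78 mm wide. The spindle stands up from its floor.
- shaft_floor (a point): Centre of the shaft's floor, 22 mm above the table. The spindle rises from it: 18 mm square, straight up to 28.5 mm, then tapering to 13 mm square at 32 mm. It stands up to 1 mm off centre in x and y; its square lies at an angle to the box that is not measured: feel for it. With the key fully home, its bottom edge is 8 mm above this floor and the socket's roof rests on the spindle's top.
- spindle (a joint): Angle of the spindle from fully open: 0 open, 1.0 at its hard stop (shut), grows clockwise seen from above; it starts between 0 and 0.15. It does not tell how the square stands. It turns against a steady friction of about 0.15 N m and stays where it is left. The stop is rigid: ease off as it is reached; more than about 0.5 N m there is forcing it.
- tape_measure: Black and yellow tape measure, 66 x 34 x 62 mm, loose on the table; origin under its centre.
- juice_bottle: Bottle of orange drink, 64 mm wide and 190 mm tall, loose on the table; origin under its centre.
- parts_carton: Blue open carton with fittings, 110 x 170 x 100 mm, loose on the table; origin under its centre.
- lunch_box: Clear lunch box with a white lid, 118 x 188 x 72 mm, loose on the table; origin under its centre.
Not all that is in view belongs to the job. Of the things that look like the part that bears key_handle, the middle-sized one is meant.

How it is judged:
By the outcome, as a careful person would: the job done as asked, in the order asked, and still so for the second after the job is handed in, with the robot touching nothing.
It also fails if it takes over 67 s, if anything falls off the work surface, if the arm or the gripper's body presses on something with over 40 N, if the wrist force passes 120 N, or if a joint passes its speed limit or range.

### The arm

A 6-joint arm with a two-finger parallel gripper is mounted at the origin on the work surface. World frame = base frame: x ahead of the robot, y to its left, z up, the work surface at z = 0. Lengths are in m, angles in rad, forces in N, time in s.
With the tool pointing down it reaches from about 0.25 to 0.775 m from the base axis. Payload 4 kg.
Tool frame: the origin (TCP) lies midway between the tips of the shut fingers; the grasp point (between the pads) lies 19 mm behind it; z points along the fingers, y is the line along which they close (so a half turn about z gives the same grasp; the last joint's range is limited). The gripper opens to 94 mm and grips with 3 to 60 N. Pads are 16 mm wide; open, the fingers measure 119 mm over their backs; the gripper's body (75 mm by 177 mm) begins 78 mm behind the grasp point.
Start: joints at [-1.217, 0.087, 1.371, -0, 1.684, -0.103], TCP at [0.243, -0.494, 0.206] pointing down, gripper open.
Joint ranges: [-3.1, 3.1], [-0.76, 2.03], [0.27, 2.55], [-1.08, 4.22], [0.17, 2.65], [-2.57, 2.57]. Speed limits (rad/s): [2.79, 2.79, 3.14, 3.14, 3.14, 3.14].

### API

Orientations are given as [roll, pitch, yaw] about the fixed x, y, z axes, in that order (R = Rz(yaw) Ry(pitch) Rx(roll)).
In Python, from bench import sensors, eyes, job gives the robot as it stands.
- The arm moves only by the tool arm_command, never from a script. Its argument "series" is a list of rows, each a list of 7 numbers: the opening, from 0 (shut) to 1 (fully open), then the shift along the tool's x, y, z in cm, then the turn, a rotation vector about the tool's x, y, z in rad. In form: [[fingers, dx, dy, dz, wx, wy, wz], ...]. A call has 1 to 20 rows; each row shifts and turns the commanded pose from where the row before left it, along the tool's axes as they then stand; what a row does not reach is not made up. A row lasts 1/10 s, in which the tool goes at most 50 mm and 8.59 degrees, less where a joint would pass 70% of its speed; a pose out of reach is approached as far as the arm can. A call with a gripper value outside its range is refused whole. The fingers move at their own pace and stop on an object; the grip force is fixed at half the most. Time passes only in rows, so rows that do not move let the fingers close. It gives the time, the measured TCP pose, the force and the opening at its end, in the units of the state.
- sensors.get_obs(): the state, without advancing time (a new reading comes with each control period).
- eyes.snapshot(name): name is "scene" or "top" or "wrist"; returns the picture (400x640x3 uint8, blue, green, red); there is no depth.
- eyes.get_calibration(name): a dict with "mtx" (3x3 intrinsics, pixels), "R" (3x3) and "t" (3): a world point X has camera coordinates R X + t. Camera axes: x right, y down, z forward; pixel columns grow to the right and rows downward; lengths in m; the calibration is good to about 2 mm. A picture is of the moment at which its call begins: read the wrist's pose just before it. get_calibration takes no time and is no camera call; for the wrist camera it gives the pose at the moment of the call.
- job.close_job(): hands the job in, once; it reports no verdict.
The state is a dict: "time": time; "joint_positions": joint angles; "qvel": joint speeds; "joint_torque": joint torques, N m; "tool_pos": TCP position; "ee_rot": TCP orientation; "wrist_force": force on the tool from outside, world axes, zero at the start; "wrist_torque": the same for the moment, N m; "width": finger opening in m.
Only numpy, scipy, OpenCV 4.12 (cv2) and the standard library are available. Lean on these libraries where they do the work, as an engineer would, in place of code of your own. Each camera call takes 0.05 s, during which the arm holds its last target. There are 200 camera calls.

## Working session

There is one attempt and no reset: what is moved stays moved. The work goes in short steps, Python scripts to look and compute and a tool call to move; the robot and the scene stay as the last step left them, time stands still between calls to the robot, and variables do not carry over. Pictures are saved under pics/ and viewed, on a budget of 10 in all, crops included, one or two more only if the job needs it, and the job is handed in when it is done.

Besides the shell and the picture viewer there is one more tool, called after ">>>" as a command line: name --pt "numbers of a row" for each row, then --argument value for the rest. arm_command: Moves the arm, as the interface text tells. Its arguments: {"type":"object","properties":{"series":{"type":"array","items":{"type":"array","items":{"type":"number"}}}},"required":["series"]}

```bash
ls; mkdir -p pics; python3 - <<'E'
from bench import sensors, eyes
import cv2, numpy as np
print(sensors.get_obs())
for n in ("scene","top"):
    cv2.imwrite(f"pics/{n}0.png",eyes.snapshot(n)); c=eyes.get_calibration(n); print(n,c)
E
```

```text
pics
{'time': 0.0, 'joint_positions': array([-1.21711664e+00,  8.79626848e-02,  1.37222973e+00,  5.77206714e-06,
        1.68357887e+00, -1.03079862e-01]), 'qvel': array([-0.00144679,  0.00010882, -0.00043292,  0.0004497 , -0.00161834,
       -0.00088525]), 'joint_torque': array([-1.17962605e-03, -3.40179420e+01, -3.02435160e+01,  7.16499193e-02,
        3.29965213e-02, -1.70242306e-04]), 'tool_pos': array([ 0.24239442, -0.49310895,  0.20431241]), 'ee_rot': array([-3.13942618e+00, -2.29881165e-04,  4.56759943e-01]), 'wrist_force': array([ 0.2796477 ,  0.14558265, -0.30890796]), 'wrist_torque': array([-0.017029  ,  0.02718811, -0.00280807]), 'width': 0.09387101004882023}
scene {'mtx': array([[451.9344643 ,   0.        , 313.56123333],
       [  0.        , 451.9344643 , 201.78488139],
       [  0.        ,   0.        ,   1.        ]]), 'R': array([[ 0.23318732,  0.97242522,  0.00358613],
       [ 0.67791919, -0.15991872, -0.71753158],
       [-0.69717232,  0.16975038, -0.69651674]]), 't': array([-0.2147968 , -0.28829503,  1.50772441])}
top {'mtx': array([[448.95691823,   0.        , 314.21054058],
       [  0.        , 448.95691823, 193.57977679],
       [  0.        ,   0.        ,   1.        ]]), 'R': array([[-0.00420336, -0.99948873, -0.03169559],
       [-0.99691035,  0.0066744 , -0.07826372],
       [ 0.07843526,  0.03126869, -0.99642871]]), 't': array([0.0936935 , 0.5882622 , 1.15087105])}
```

View pics/scene0.png

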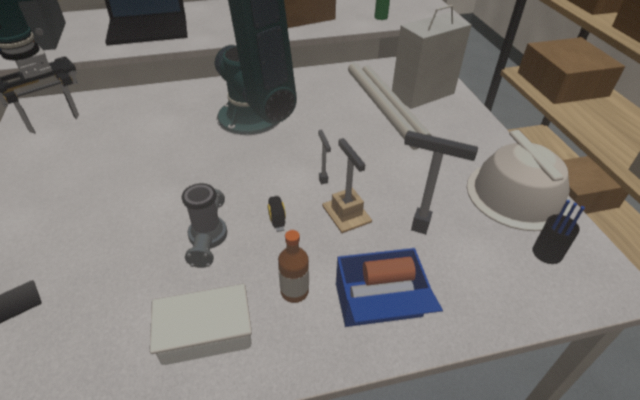

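View pics/top0.png

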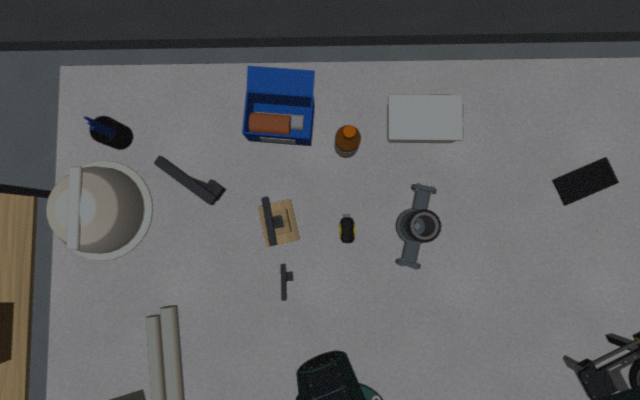

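The scene view shows the middle-sized key in the stand, handle at (351,153), with the valve box at (200,205). In the top view the handle is at (268,221) and the shaft mouth at (424,226).

```bash
cat > h.py <<'E'
import numpy as np, cv2
from bench import sensors, eyes
def ray(c,u,v,z):
    "pixel -> world point on plane z"
    K,R,t=c["mtx"],c["R"],c["t"]; o=-R.T@t
    d=R.T@np.linalg.inv(K)@np.array([u,v,1.]); return o+d*(z-o[2])/d[2]
def proj(c,X):
    p=c["mtx"]@(c["R"]@np.asarray(X,float)+c["t"]); return p[:2]/p[2]
E
python3 - <<'E'
from h import *
im=cv2.imread("pics/top0.png"); c=eyes.get_calibration("top")
g=im.max(2)
sub=g[185:260,245:310]
m=(sub<70).astype(np.uint8)
n,l,s,ce=cv2.connectedComponentsWithStats(m)
for i in range(1,n):
    if s[i,4]>20: print("dark",s[i],ce[i]+[245,185])
i=1+np.argmax(s[1:,4]); 
k=cv2.morphologyEx((l==i).astype(np.uint8),cv2.MORPH_OPEN,np.ones((1,1)))
pts=np.argwhere(k)[:,::-1]+[245,185]
# handle only: columns left
for r in range(190,255,4): 
    x=pts[pts[:,1]==r][:,0]; print(r,(x.min(),x.max()) if len(x) else None,end=' ')
sub=g[200:255,395:450]; print()
big=cv2.resize(im[180:270,240:460],None,fx=3.6,fy=3.6,interpolation=cv2.INTER_CUBIC)
sc=cv2.imread("pics/scene0.png")
b2=cv2.resize(sc[120:270,170:390],None,fx=3.6,fy=3.6,interpolation=cv2.INTER_CUBIC)[:,:792]
big=np.vstack([big[:,:792],cv2.resize(b2,(396*1,270))if 0 else b2])[:864]
big=cv2.convertScaleAbs(cv2.resize(big,None,fx=.69,fy=.69),alpha=1.6)
cv2.imwrite("pics/crop1.png",big); print(big.shape)
for X in [(0,0,0)]: pass
for uv in [(268,221)]: print(ray(c,*uv,0.205))
print(ray(c,424.5,226,.14))
E
```

```text
dark [ 17  12  22  49 469] [270.81663113 221.07675906]
190 None 194 None 198 (np.int64(262), np.int64(268)) 202 (np.int64(262), np.int64(269)) 206 (np.int64(263), np.int64(269)) 210 (np.int64(264), np.int64(270)) 214 (np.int64(264), np.int64(271)) 218 (np.int64(265), np.int64(281)) 222 (np.int64(266), np.int64(282)) 226 (np.int64(266), np.int64(283)) 230 (np.int64(267), np.int64(274)) 234 (np.int64(268), np.int64(274)) 238 (np.int64(269), np.int64(275)) 242 (np.int64(269), np.int64(276)) 246 None 250 None 254 None 
(596, 546, 3)
[0.51442154 0.1873179  0.205     ]
[ 0.50222916 -0.16976522  0.14      ]
```

View pics/crop1.png

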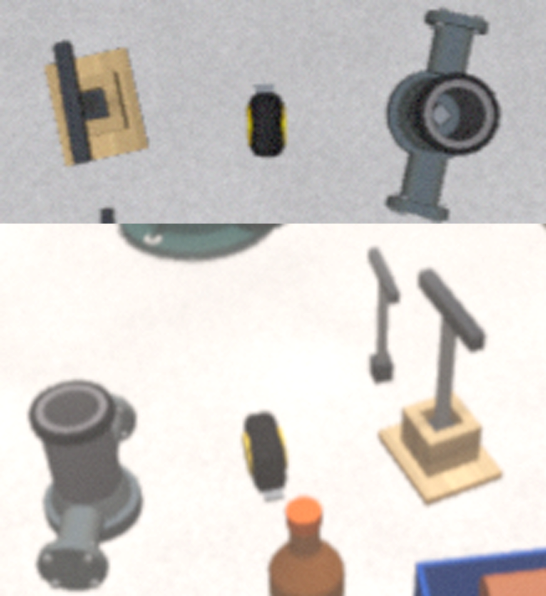

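```bash
cat >> h.py <<'E'
from scipy.spatial.transform import Rotation as Ro
def delta(X,yaw):
    "tool-frame shift in cm and wz to reach TCP X pointing down with yaw (translation first)"
    o=sensors.get_obs(); Rt=Ro.from_euler("xyz",o["ee_rot"])
    d=Rt.inv().apply(np.asarray(X)-o["tool_pos"])*100
    w=(Rt.inv()*Ro.from_euler("xyz",[np.pi,0,yaw])).as_rotvec()
    print("t",o["time"],"pos",o["tool_pos"].round(4),"rpy",o["ee_rot"].round(4),"shift cm",d.round(2),"w",w.round(4))
E
python3 - <<'E'
from h import *
c=eyes.get_calibration("top"); s=eyes.get_calibration("scene")
H=ray(c,268.8,221,.207); print(H, proj(s,[H[0],H[1],.199]))
a=ray(c,265.3,197,.207);b=ray(c,272.6,245,.207);print(np.linalg.norm(a-b),np.arctan2(*(a-b)[1::-1]))
delta([H[0],H[1],.30],.169)
E
```

```text
[0.51437707 0.18527618 0.207     ] [350.87561538 153.20353779]
0.10711352370378903 0.15524649456700532
t 0.1 pos [ 0.2424 -0.4932  0.2044] rpy [-3.1396e+00 -2.0000e-04  4.5680e-01] shift cm [ 54.33 -48.91  -9.45] w [-2.000e-03  1.000e-04  2.878e-01]
```

>>> arm_command --pt "1 0 0 -4.7 0 0 0" --pt "1 0 0 -4.7 0 0 0" --pt "1 3.02 -2.72 0 0 0 0" --pt "1 3.02 -2.72 0 0 0 0" --pt "1 3.02 -2.72 0 0 0 0" --pt "1 3.02 -2.72 0 0 0 0" --pt "1 3.02 -2.72 0 0 0 0" --pt "1 3.02 -2.72 0 0 0 0" --pt "1 3.02 -2.72 0 0 0 0" --pt "1 3.02 -2.72 0 0 0 0" --pt "1 3.02 -2.72 0 0 0 0" --pt "1 3.02 -2.72 0 0 0 0" --pt "1 3.02 -2.72 0 0 0 0" --pt "1 3.02 -2.72 0 0 0 0" --pt "1 3.02 -2.72 0 0 0 0" --pt "1 3.02 -2.72 0 0 0 0" --pt "1 3.02 -2.72 0 0 0 0" --pt "1 3.02 -2.72 0 0 0 0" --pt "1 3.02 -2.72 0 0 0 0" --pt "1 3.02 -2.72 0 0 0 0"

```text
time: 2.1
tool_pos: [0.5146, 0.1873, 0.2989]
ee_rot: [3.142, 0.001, 0.457]
wrist_force: [0.3, -0.9, 0.5]
width: 0.0937
```

>>> arm_command --pt "1 0 0 0 0 0 0.148" --pt "1 0 0 0 0 0 0.148" --pt "1 0 0 0 0 0 0" --pt "1 0 0 0 0 0 0" --pt "1 0 0 0 0 0 0"

```text
time: 2.6
tool_pos: [0.5144, 0.1853, 0.2994]
ee_rot: [3.142, 0.0, 0.162]
wrist_force: [-0.4, 0.9, 0.3]
width: 0.0941
```

```bash
python3 - <<'E'
from h import *
delta([.5144,.1853,.30],.16)
c=eyes.get_calibration("wrist"); im=eyes.snapshot("wrist"); cv2.imwrite("pics/w1.png",im)
print(-c["R"].T@c["t"], c["R"].round(3), c["mtx"].round(1))
print(proj(c,[.5144,.1853,.209]))
print(sensors.get_obs()["wrist_force"])
E
```

```text
t 2.6 pos [0.5144 0.1853 0.2994] rpy [3.1415e+00 1.0000e-04 1.6240e-01] shift cm [-0.   -0.   -0.06] w [0.0001 0.0001 0.0024]
[0.58400717 0.19692463 0.4790157 ] [[ 0.161 -0.987  0.   ]
 [-0.957 -0.156  0.246]
 [-0.243 -0.04  -0.969]] [[339.    0.  316.7]
 [  0.  339.  201.5]
 [  0.    0.    1. ]]
[317.02139526 203.88626082]
[-0.21116315  0.38622363  0.21290949]
```

View pics/w1.png

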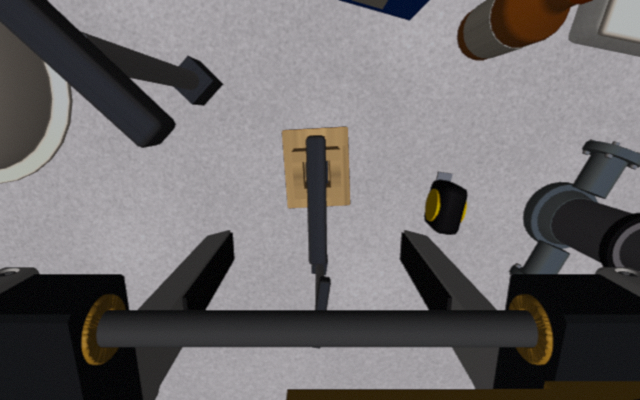

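The wrist view shows the handle centred between the fingers at (317,203), where it was predicted. The grasp yaw is good to about 0.015 rad, so I'm descending and gripping.

>>> arm_command --pt "1 0 0 3 0 0 -0.012" --pt "1 0 0 3 0 0 0" --pt "1 0 0 3 0 0 0" --pt "1 0 0 2 0 0 0" --pt "1 0 0 0.9 0 0 0" --pt "1 0 0 0 0 0 0" --pt "0.4 0 0 0 0 0 0" --pt "0.4 0 0 0 0 0 0" --pt "0 0 0 0 0 0 0" --pt "0 0 0 0 0 0 0" --pt "0 0 0 0 0 0 0" --pt "0 0 0 0 0 0 0" --pt "0 0 0 0 0 0 0" --pt "0 0 0 0 0 0 0"

```text
time: 4.05
tool_pos: [0.5145, 0.1855, 0.1804]
ee_rot: [3.142, 0.0, 0.173]
wrist_force: [0.6, 0.6, -0.3]
width: 0.0334
```

>>> arm_command --pt "0 0 0 0 0 0 0" --pt "0 0 0 0 0 0 0" --pt "0 0 0 0 0 0 0" --pt "0 0 0 0 0 0 0" --pt "0 0 0 0 0 0 0"

```text
time: 4.55
tool_pos: [0.5145, 0.1855, 0.1804]
ee_rot: [3.141, 0.0, 0.173]
wrist_force: [-1.0, -0.2, -0.8]
width: 0.0158
```

>>> arm_command --pt "0 0 0 -0.5 0 0 0" --pt "0 0 0 -1 0 0 0" --pt "0 0 0 -1.5 0 0 0" --pt "0 0 0 -2 0 0 0" --pt "0 0 0 -2 0 0 0" --pt "0 0 0 -3 0 0 0" --pt "0 0 0 -3 0 0 0" --pt "0 0 0 -3 0 0 0" --pt "0 0 0 -1.5 0 0 0" --pt "0 0 0 0 0 0 0" --pt "0 0 0 0 0 0 0"

```text
time: 5.65
tool_pos: [0.5146, 0.1856, 0.3559]
ee_rot: [3.142, -0.001, 0.173]
wrist_force: [-0.0, -0.3, -2.9]
width: 0.0157
```

```bash
python3 - <<'E'
from h import *
o=sensors.get_obs(); print(o["wrist_force"],o["wrist_torque"],o["width"])
# stop short of the shaft for a clear look: camera over mouth
delta([.435,-.17,.355],.17)
E
```

```text
[-0.02904796 -0.30640217 -2.90006297] [ 0.01489766 -0.00382376 -0.06464241] 0.01570717737445891
t 5.65 pos [0.5146 0.1856 0.3559] rpy [ 3.1416e+00 -9.0000e-04  1.7280e-01] shift cm [-13.95  33.66   0.08] w [ 0.     -0.0009  0.0028]
```

>>> arm_command --pt "0 -1.27 3.06 0 0 0 0" --pt "0 -1.27 3.06 0 0 0 0" --pt "0 -1.27 3.06 0 0 0 0" --pt "0 -1.27 3.06 0 0 0 0" --pt "0 -1.27 3.06 0 0 0 0" --pt "0 -1.27 3.06 0 0 0 0" --pt "0 -1.27 3.06 0 0 0 0" --pt "0 -1.27 3.06 0 0 0 0" --pt "0 -1.27 3.06 0 0 0 0" --pt "0 -1.27 3.06 0 0 0 0" --pt "0 -1.27 3.06 0 0 0 0" --pt "0 0 0 0 0 0 0" --pt "0 0 0 0 0 0 0" --pt "0 0 0 0 0 0 0"

```text
time: 7.05
tool_pos: [0.4347, -0.1692, 0.3547]
ee_rot: [-3.14, 0.001, 0.174]
wrist_force: [0.3, 1.0, -3.5]
width: 0.0157
```

```bash
python3 - <<'E'
from h import *
delta([.435,-.17,.355],.17)
c=eyes.get_calibration("wrist"); im=eyes.snapshot("wrist"); cv2.imwrite("pics/w2.png",im)
u,v=proj(c,[.502,-.17,.14]).astype(int); print(u,v)
u0,v0=max(0,u-70),max(0,v-70)
crop=im[v0:v0+140,u0:u0+140]
crop=cv2.convertScaleAbs(cv2.resize(crop,None,fx=4,fy=4,interpolation=cv2.INTER_CUBIC),alpha=2)
cv2.imwrite("pics/w2c.png",crop); print(u0,v0)
E
```

```text
t 7.05 pos [ 0.4347 -0.1692  0.3547] rpy [-3.1402e+00  1.0000e-03  1.7360e-01] shift cm [ 0.02  0.08 -0.03] w [-0.0014  0.001   0.0036]
328 119
258 49
```

View pics/w2c.png

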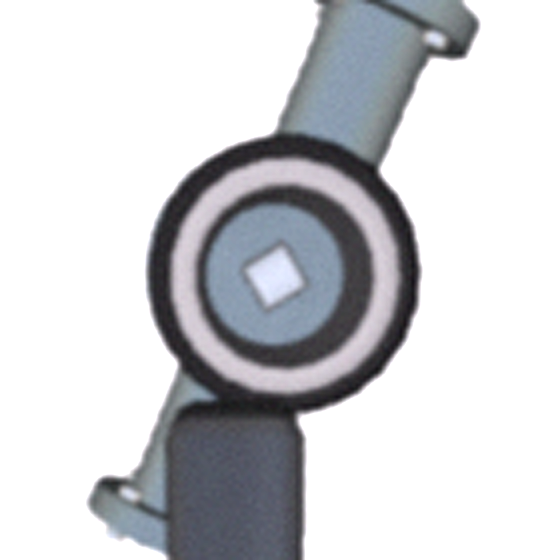

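View pics/w2.png

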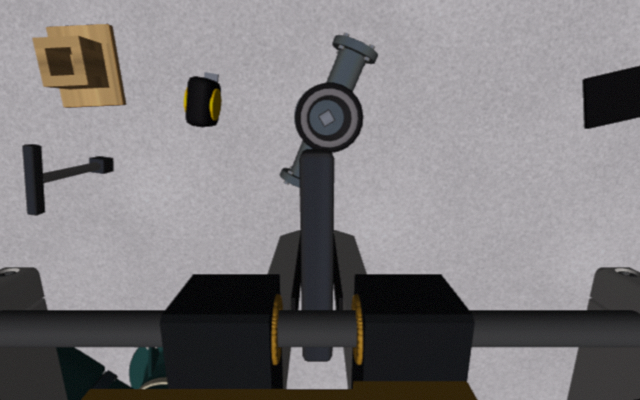

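The shaft mouth and spindle are in clear view. In the crop the spindle's top square is centred near (274,275), turned about 30° from the image axes. I'll measure it and the rim.

```bash
python3 - <<'E'
from h import *
im=cv2.imread("pics/w2.png"); c=eyes.get_calibration("wrist")
F=8; crop=cv2.resize(im[80:158,290:368],None,fx=F,fy=F,interpolation=cv2.INTER_CUBIC).max(2)
pix=lambda p: ((p[0]+.5)/F-.5+290,(p[1]+.5)/F-.5+80)
cx,cy=[int((a-b+.5)*F) for a,b in zip((258+274/4,49+275/4),(290,80))]
print("mid",crop[cy,cx],crop[cy,cx-9*F],crop[cy,cx+9*F])
m=(crop>100).astype(np.uint8)
for th in (95,105,112,118):
    n,l,s,ce=cv2.connectedComponentsWithStats((crop>th).astype(np.uint8)); i=l[cy,cx]
    if s[i,4]>30000: print(th,'leak');continue
    ct=cv2.findContours((l==i).astype(np.uint8),0,1)[0][0]; r=cv2.minAreaRect(ct)
    W=np.array([ray(c,*pix(p),.054) for p in cv2.boxPoints(r)]); e=W[1]-W[0]; f=W[2]-W[1]
    print(th,"sq",W.mean(0).round(4),np.linalg.norm(e).round(4),np.linalg.norm(f).round(4),"ang mod90",np.arctan2(e[1],e[0])%(np.pi/2),np.arctan2(f[1],f[0])%(np.pi/2))
# collar: dark+ring silhouette vs. table, inner ring edge
edges=[]
C=np.array(pix((cx,cy)))
for R in (1,):
  for th in (70,80,90):
    b=(crop<th).astype(np.uint8); cs,h=cv2.findContours(b,cv2.RETR_CCOMP,cv2.CHAIN_APPROX_NONE)
    for k in cs:
        if len(k)>150:
            (ex,ey),(a1,a2),_=cv2.fitEllipse(k); P=ray(c,*pix((ex,ey)),.14); Q=ray(c,*pix((ex+a1/2,ey)),.14)
            print(th,len(k),P.round(4),"dia",(2*np.linalg.norm(Q-P)).round(4),(a2/a1).round(2))
E
```

```text
mid 129 85 85
95 sq [ 0.5033 -0.1699  0.054 ] 0.0151 0.0147 ang mod90 0.7102194384708183 0.7450736817522992
105 sq [ 0.5033 -0.1699  0.054 ] 0.0142 0.0138 ang mod90 0.7061886265829029 0.7406507375589535
112 sq [ 0.5033 -0.1699  0.054 ] 0.0135 0.0132 ang mod90 0.7190867753335656 0.7535120456468163
118 sq [ 0.5033 -0.1699  0.054 ] 0.0129 0.0123 ang mod90 0.7110760662773746 0.7451136602641077Traceback (most recent call last):
  File "<stdin>", line 23, in <module>
AttributeError: 'float' object has no attribute 'round'
```

```bash
python3 - <<'E'
from h import *
im=cv2.imread("pics/w2.png"); c=eyes.get_calibration("wrist"); o=sensors.get_obs()
F=8; crop=cv2.resize(im[80:158,290:368],None,fx=F,fy=F,interpolation=cv2.INTER_CUBIC).max(2)
pix=lambda p: ((p[0]+.5)/F-.5+290,(p[1]+.5)/F-.5+80)
for th in (50,60,70,80):
    cs,h=cv2.findContours((crop<th).astype(np.uint8),cv2.RETR_CCOMP,cv2.CHAIN_APPROX_NONE)
    for k in cs:
        if len(k)>300:
            (ex,ey),(a1,a2),_=cv2.fitEllipse(k); P=ray(c,*pix((ex,ey)),.14); Q=ray(c,*pix((ex+a1/2,ey)),.14)
            print(th,len(k),P.round(4),"dia",round(float(2*np.linalg.norm(Q-P)),4),round(a2/a1,2))
g=im.max(2); print("col317",[(v,int(g[v,317])) for v in list(range(144,156))+list(range(352,368))])
z=o["tool_pos"][2]+.029
Rt=Ro.from_euler("xyz",o["ee_rot"])
for v in (150.5,360): print("end in tool",Rt.inv().apply(ray(c,317,v,z)-o["tool_pos"]).round(4))
for v in (170,230,280): 
    x=[u for u in range(285,350) if g[v,u]<62]; a=np.array(x); print(v,x[0],x[-1],[Rt.inv().apply(ray(c,u,v,z)-o["tool_pos"]).round(4)[1] for u in (x[0]-.5,x[-1]+.5)])
E
```

```text
50 1013 [ 0.5041 -0.1701  0.14  ] dia 0.049 1.04
50 810 [ 0.5041 -0.1673  0.14  ] dia 0.0395 1.03
50 1884 [ 0.5018 -0.1692  0.14  ] dia 0.0738 1.2
50 1343 [ 0.5043 -0.1702  0.14  ] dia 0.0655 1.03
60 1024 [ 0.5041 -0.1701  0.14  ] dia 0.0496 1.04
60 795 [ 0.5041 -0.1673  0.14  ] dia 0.0386 1.03
60 2031 [ 0.5029 -0.1696  0.14  ] dia 0.0734 1.26
60 1326 [ 0.5043 -0.1702  0.14  ] dia 0.0648 1.03
70 1035 [ 0.5041 -0.1701  0.14  ] dia 0.0503 1.03
70 781 [ 0.5041 -0.1673  0.14  ] dia 0.0378 1.03
70 1996 [ 0.5023 -0.1692  0.14  ] dia 0.0734 1.3
70 1322 [ 0.5043 -0.1701  0.14  ] dia 0.0643 1.03
80 696 [ 0.5037 -0.1675  0.14  ] dia 0.0175 1.03
80 1051 [ 0.5041 -0.1701  0.14  ] dia 0.0509 1.03
80 764 [ 0.504  -0.1672  0.14  ] dia 0.0368 1.04
80 2016 [ 0.5025 -0.1692  0.14  ] dia 0.0736 1.3
80 1312 [ 0.5043 -0.1701  0.14  ] dia 0.0636 1.03
col317 [(144, 68), (145, 35), (146, 24), (147, 22), (148, 22), (149, 17), (150, 15), (151, 20), (152, 23), (153, 31), (154, 40), (155, 42), (352, 50), (353, 50), (354, 52), (355, 50), (356, 50), (357, 50), (358, 52), (359, 50), (360, 52), (361, 99), (362, 161), (363, 170), (364, 170), (365, 168), (366, 171), (367, 173)]
end in tool [ 0.0556 -0.0001 -0.029 ]
end in tool [-0.0528 -0.0002 -0.029 ]
170 285 333 [np.float64(-0.0147), np.float64(0.0072)]
230 300 333 [np.float64(-0.0084), np.float64(0.0076)]
280 285 349 [np.float64(-0.016), np.float64(0.0157)]
```

```bash
python3 -c "
from h import *
delta([.5028,-.1704,.3547],.728)"
```

```text
t 7.1 pos [ 0.4348 -0.1691  0.355 ] rpy [-3.1407e+00  6.0000e-04  1.7430e-01] shift cm [6.68 1.31 0.02] w [-1.000e-03  3.000e-04 -5.537e-01]
```

>>> arm_command --pt "0 1.67 0.33 0 0 0 0" --pt "0 1.67 0.33 0 0 0 0" --pt "0 1.67 0.33 0 0 0 0" --pt "0 1.67 0.32 0 0 0 0" --pt "0 0 0 0 0 0 -0.111" --pt "0 0 0 0 0 0 -0.111" --pt "0 0 0 0 0 0 -0.111" --pt "0 0 0 0 0 0 -0.111" --pt "0 0 0 0 0 0 -0.11" --pt "0 0 0 0 0 0 0" --pt "0 0 0 0 0 0 0" --pt "0 0 0 0 0 0 0"

```text
time: 8.3
tool_pos: [0.5029, -0.1709, 0.3555]
ee_rot: [3.142, 0.0, 0.726]
wrist_force: [0.6, -0.6, -3.2]
width: 0.016
```

```bash
python3 - <<'E'
from h import *
delta([.5028,-.1704,.3547],.728)
o=sensors.get_obs(); print(o["wrist_force"],o["wrist_torque"])
im=eyes.snapshot("scene"); s=eyes.get_calibration("scene")
b=cv2.convertScaleAbs(cv2.resize(im[90:260,140:280],None,fx=3.5,fy=3.5,interpolation=cv2.INTER_CUBIC),alpha=1.5)
cv2.imwrite("pics/s2.png",b)
for X in [(.5033,-.1699,.188),(.5033,-.1699,.374),(.5041,-.1701,.14)]: print((proj(s,X)-[140,90])*3.5)
E
```

```text
t 8.3 pos [ 0.5029 -0.1709  0.3555] rpy [3.1416 0.     0.7262] shift cm [ 0.03 -0.05  0.08] w [ 0.      0.     -0.0018]
[ 0.56315022 -0.56348232 -3.23090004] [-0.02124039  0.02843333 -0.01280667]
[191.85550896 304.27159772]
[131.00485428  47.93451588]
[204.8318365  360.82445689]
```

View pics/s2.png

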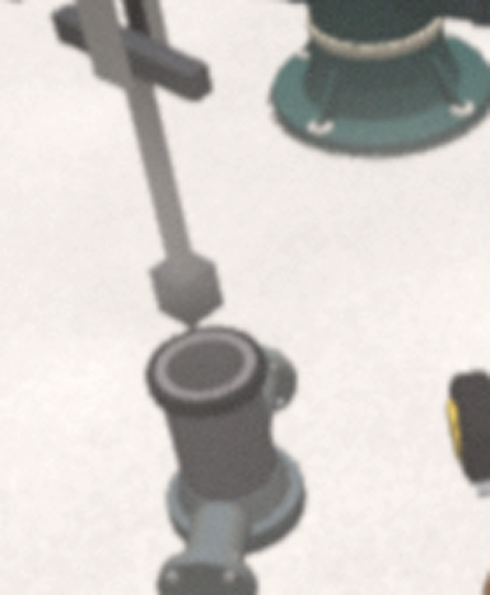

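The key hangs over the mouth with its foot near crop (187,304), against a prediction of (192,304). I'll measure that offset numerically.

```bash
python3 - <<'E'
from h import *
b=cv2.imread("pics/s2.png").max(2); s=eyes.get_calibration("scene")
def run(v,lo,hi,th=190):
    x=np.where(b[v,lo:hi]<th)[0]+lo; return x.min(),x.max()
A=lambda X:(proj(s,X)-[140,90]+.5)*3.5-.5
for v in (150,180,210,235): print("shank",v,run(v,110,215))
for v in (270,285,300): print("head",v,run(v,120,250))
for z in (.374,.28,.25,.21,.2): print(z,A((.5033,-.1699,z)))
sq=np.array([[1,1],[1,-1],[-1,-1],[-1,1]])*.01425@np.array([[np.cos(.728),np.sin(.728)],[-np.sin(.728),np.cos(.728)]])
print("pred head corners bottom",[A((.5033+a,-.1699+c,.188)).round(0) for a,c in sq],"top",[A((.5033+a,-.1699+c,.222)).round(0) for a,c in sq])
for v in (345,355,365,375,385): print("rim",v,run(v,120,275))
m=[A((.5041+.039*np.cos(t),-.1701+.039*np.sin(t),.14)) for t in np.linspace(0,6.28,200)]; print("pred rim",np.min(m,0),np.max(m,0))
E
```

```text
shank 150 (np.int64(140), np.int64(168))
shank 180 (np.int64(148), np.int64(174))
shank 210 (np.int64(156), np.int64(181))
shank 235 (np.int64(162), np.int64(186))
head 270 (np.int64(151), np.int64(215))
head 285 (np.int64(153), np.int64(219))
head 300 (np.int64(156), np.int64(222))
0.374 [132.25485428  49.18451588]
0.28 [165.11951506 187.62889716]
0.25 [174.65853402 227.81259443]
0.21 [186.74556994 278.72996795]
0.2 [189.66089019 291.01093176]
pred head corners bottom [array([226., 302.]), array([193., 327.]), array([160., 309.]), array([193., 285.])] top [array([216., 260.]), array([183., 285.]), array([150., 267.]), array([184., 243.])]
rim 345 (np.int64(159), np.int64(263))
rim 355 (np.int64(151), np.int64(274))
rim 365 (np.int64(147), np.int64(274))
rim 375 (np.int64(145), np.int64(274))
rim 385 (np.int64(147), np.int64(274))
pred rim [144.83474563 322.262893  ] [266.72732119 404.10962904]
```

>>> arm_command --pt "0 0.08 -0.1 0 0 0 0" --pt "0 0 0 2 0 0 0" --pt "0 0 0 2 0 0 0" --pt "0 0 0 2 0 0 0" --pt "0 0 0 1.5 0 0 0" --pt "0 0 0 1.5 0 0 0" --pt "0 0 0 1.5 0 0 0" --pt "0 0 0 1 0 0 0" --pt "0 0 0 0.5 0 0 0" --pt "0 0 0 0 0 0 0" --pt "0 0 0 0 0 0 0"

```text
time: 9.45
tool_pos: [0.5031, -0.1703, 0.2362]
ee_rot: [3.14, -0.0, 0.727]
wrist_force: [0.4, 0.2, -3.6]
width: 0.0159
```

```bash
python3 -c "
from h import *
delta([.5028,-.1696,.22],.728); o=sensors.get_obs(); print(o['wrist_force'],o['wrist_torque'],o['joint_torque'][-1])"
```

```text
t 9.45 pos [ 0.5031 -0.1703  0.2362] rpy [ 3.1404e+00 -5.0000e-04  7.2670e-01] shift cm [ 0.03 -0.07  1.62] w [ 0.0012 -0.0005 -0.0013]
[ 0.43481607  0.17625415 -3.61848326] [-0.02718844  0.01813394 -0.03419474] 0.0003525390820868779
```

>>> arm_command --pt "0 0 0 0.5 0 0 0" --pt "0 0 0 0.5 0 0 0" --pt "0 0 0 0.2 0 0 0" --pt "0 0 0 0.1 0 0 0" --pt "0 0 0 0.1 0 0 0" --pt "0 0 0 0.1 0 0 0" --pt "0 0 0 0.1 0 0 0" --pt "0 0 0 0 0 0 0"

```text
time: 10.25
tool_pos: [0.5027, -0.1702, 0.2194]
ee_rot: [-3.142, 0.0, 0.727]
wrist_force: [-0.2, -0.2, -3.6]
width: 0.0162
```

No contact at the spindle's top height (0.221), so the socket seems to be over the taper. I'll go on gently.

>>> arm_command --pt "0 0 0 0.1 0 0 0" --pt "0 0 0 0.1 0 0 0" --pt "0 0 0 0.1 0 0 0" --pt "0 0 0 0.1 0 0 0" --pt "0 0 0 0 0 0 0"

```text
time: 10.75
tool_pos: [0.5026, -0.1702, 0.2152]
ee_rot: [-3.141, 0.0, 0.727]
wrist_force: [0.4, -0.7, -2.4]
width: 0.0158
```

>>> arm_command --pt "0 0 0 0.2 0 0 0" --pt "0 0 0 0.2 0 0 0" --pt "0 0 0 0.2 0 0 0" --pt "0 0 0 0 0 0 0"

```text
time: 11.15
tool_pos: [0.5025, -0.1701, 0.2089]
ee_rot: [-3.141, 0.0, 0.727]
wrist_force: [-0.3, 0.1, -3.0]
width: 0.0159
```

>>> arm_command --pt "0 0 0 0.2 0 0 0" --pt "0 0 0 0.2 0 0 0" --pt "0 0 0 0.2 0 0 0" --pt "0 0 0 0.2 0 0 0" --pt "0 0 0 0.1 0 0 0" --pt "0 0 0 0 0 0 0"

```text
time: 11.75
tool_pos: [0.5026, -0.1702, 0.2002]
ee_rot: [-3.141, 0.0, 0.727]
wrist_force: [1.0, 1.5, -3.2]
width: 0.016
```

>>> arm_command --pt "0 0 0 0.1 0 0 0" --pt "0 0 0 0.1 0 0 0" --pt "0 0 0 0.1 0 0 0" --pt "0 0 0 0 0 0 0"

```text
time: 12.15
tool_pos: [0.5028, -0.1702, 0.1975]
ee_rot: [3.141, -0.0, 0.727]
wrist_force: [0.1, 0.2, -2.9]
width: 0.016
```

>>> arm_command --pt "0 0 0 0.05 0 0 0" --pt "0 0 0 0.05 0 0 0" --pt "0 0 0 0.05 0 0 0" --pt "0 0 0 0 0 0 0"

```text
time: 12.55
tool_pos: [0.503, -0.1703, 0.1974]
ee_rot: [3.14, -0.001, 0.727]
wrist_force: [-0.1, 0.6, 4.8]
width: 0.016
```

Contact came at exactly the home height (TCP 0.1974, about 7 N), so the key is home. I'll unload it a little and start turning clockwise.

>>> arm_command --pt "0 0 0 -0.1 0 0 0" --pt "0 0 0 0 0 0 0.04" --pt "0 0 0 0 0 0 0.06" --pt "0 0 0 0 0 0 0.06" --pt "0 0 0 0 0 0 0.06" --pt "0 0 0 0 0 0 0.06" --pt "0 0 0 0 0 0 0.06" --pt "0 0 0 0 0 0 0.04"

```text
time: 13.35
tool_pos: [0.5031, -0.1703, 0.1974]
ee_rot: [3.141, -0.001, 0.345]
wrist_force: [0.2, -0.1, 3.1]
width: 0.0157
```

```bash
echo "
def st():
    o=sensors.get_obs(); print(o['time'],o['tool_pos'].round(4),'yaw',o['ee_rot'][2].round(4),'F',o['wrist_force'].round(2),'T',o['wrist_torque'].round(3),'q6',o['joint_torque'][5].round(3),o['joint_positions'][5].round(3))" >>h.py; python3 -c "
from h import *
st()"
```

```text
13.35 [ 0.5031 -0.1703  0.1974] yaw 0.3454 F [ 0.23 -0.1   3.14] T [0.116 0.091 0.194] q6 -0.093 0.792
```

Torque about 0.19 N m matches the spindle friction, so it is turning. Carrying on.

>>> arm_command --pt "0 0 0 0 0 0 0.05" --pt "0 0 0 0 0 0 0.05" --pt "0 0 0 0 0 0 0.05" --pt "0 0 0 0 0 0 0.05" --pt "0 0 0 0 0 0 0.05" --pt "0 0 0 0 0 0 0.05" --pt "0 0 0 0 0 0 0.04" --pt "0 0 0 0 0 0 0"

```text
time: 14.15
tool_pos: [0.5031, -0.1702, 0.1974]
ee_rot: [3.141, -0.001, 0.007]
wrist_force: [-0.7, -0.1, 2.8]
width: 0.0157
```

```bash
python3 -c "
from h import *
st()"
```

```text
14.15 [ 0.5031 -0.1702  0.1974] yaw 0.0073 F [-0.7  -0.1   2.82] T [0.22  0.152 0.116] q6 0.269 1.13
```

>>> arm_command --pt "0 0 0 0 0 0 0.03" --pt "0 0 0 0 0 0 0.03" --pt "0 0 0 0 0 0 0.03" --pt "0 0 0 0 0 0 0.02" --pt "0 0 0 0 0 0 0"

```text
time: 14.65
tool_pos: [0.5031, -0.1702, 0.1974]
ee_rot: [3.141, -0.001, -0.103]
wrist_force: [-0.3, 0.6, 3.5]
width: 0.016
```

```bash
python3 -c "
from h import *
st()"
```

```text
14.65 [ 0.5031 -0.1702  0.1974] yaw -0.1026 F [-0.33  0.63  3.48] T [0.261 0.057 0.126] q6 0.208 1.24
```

>>> arm_command --pt "0 0 0 0 0 0 0.01" --pt "0 0 0 0 0 0 0.01" --pt "0 0 0 0 0 0 0"

```text
time: 14.95
tool_pos: [0.503, -0.1702, 0.1974]
ee_rot: [3.141, -0.001, -0.123]
wrist_force: [0.2, 0.2, 4.7]
width: 0.016
```

```bash
python3 -c "
from h import *
st()"
```

```text
14.95 [ 0.503  -0.1702  0.1974] yaw -0.1232 F [0.22 0.15 4.68] T [0.269 0.017 0.152] q6 0.179 1.261
```

>>> arm_command --pt "0 0 0 0 0 0 0.01" --pt "0 0 0 0 0 0 0.01" --pt "0 0 0 0 0 0 0"

```text
time: 15.25
tool_pos: [0.503, -0.1702, 0.1974]
ee_rot: [3.141, -0.001, -0.144]
wrist_force: [0.0, 0.3, 5.8]
width: 0.0156
```

```bash
python3 -c "
from h import *
st()"
```

```text
15.25 [ 0.503  -0.1702  0.1974] yaw -0.1436 F [0.03 0.31 5.84] T [0.27  0.031 0.167] q6 0.174 1.281
```

>>> arm_command --pt "0 0 0 -0.05 0 0 0.01" --pt "0 0 0 0 0 0 0.01" --pt "0 0 0 0 0 0 0"

```text
time: 15.55
tool_pos: [0.5029, -0.1702, 0.1974]
ee_rot: [3.142, -0.0, -0.164]
wrist_force: [-0.4, 0.8, 4.5]
width: 0.0158
```

```bash
python3 -c "
from h import *
st()"
```

```text
15.55 [ 0.5029 -0.1702  0.1974] yaw -0.1636 F [-0.39  0.75  4.52] T [ 0.253 -0.192  0.156] q6 0.18 1.301
```

>>> arm_command --pt "0 0 0 0 0 0 0.01" --pt "0 0 0 0 0 0 0.01" --pt "0 0 0 0 0 0 0"

```text
time: 15.85
tool_pos: [0.5028, -0.1702, 0.1974]
ee_rot: [3.142, -0.0, -0.184]
wrist_force: [0.9, 0.7, 3.6]
width: 0.0157
```

```bash
python3 -c "
from h import *
st()"
```

```text
15.85 [ 0.5028 -0.1702  0.1974] yaw -0.1835 F [0.85 0.7  3.59] T [ 0.254 -0.183  0.14 ] q6 0.179 1.321
```

>>> arm_command --pt "0 0 0 0 0 0 0.01" --pt "0 0 0 0 0 0 0.01" --pt "0 0 0 0 0 0 0"

```text
time: 16.15
tool_pos: [0.5028, -0.1702, 0.1974]
ee_rot: [3.142, -0.0, -0.204]
wrist_force: [0.8, 0.2, 1.7]
width: 0.0158
```

```bash
python3 -c "
from h import *
st()"
```

```text
16.15 [ 0.5028 -0.1702  0.1974] yaw -0.2035 F [0.77 0.22 1.74] T [ 0.212 -0.2    0.11 ] q6 0.18 1.341
```

>>> arm_command --pt "0 0 0 0 0 0 0.01" --pt "0 0 0 0 0 0 0.01" --pt "0 0 0 0 0 0 0"

```text
time: 16.45
tool_pos: [0.5027, -0.1702, 0.1974]
ee_rot: [3.142, 0.0, -0.223]
wrist_force: [1.8, 1.6, 2.3]
width: 0.0154
```

```bash
python3 -c "
from h import *
st()"
```

```text
16.45 [ 0.5027 -0.1702  0.1974] yaw -0.2235 F [1.78 1.56 2.29] T [ 0.271 -0.236  0.089] q6 0.18 1.361
```

>>> arm_command --pt "0 0 0 0 0 0 0.01" --pt "0 0 0 0 0 0 0.01" --pt "0 0 0 0 0 0 0"

```text
time: 16.75
tool_pos: [0.5027, -0.1702, 0.1974]
ee_rot: [3.142, 0.0, -0.244]
wrist_force: [1.3, 1.3, 2.5]
width: 0.0162
```

```bash
python3 -c "
from h import *
st()"
```

```text
16.75 [ 0.5027 -0.1702  0.1974] yaw -0.2435 F [1.29 1.28 2.51] T [ 0.252 -0.274  0.155] q6 0.18 1.381
```

>>> arm_command --pt "0 0 0 0 0 0 0.01" --pt "0 0 0 0 0 0 0.01" --pt "0 0 0 0 0 0 0"

```text
time: 17.05
tool_pos: [0.5027, -0.1702, 0.1974]
ee_rot: [3.142, 0.0, -0.263]
wrist_force: [1.4, 1.3, 2.0]
width: 0.0156
```

```bash
python3 -c "
from h import *
st()"
```

```text
17.05 [ 0.5027 -0.1702  0.1974] yaw -0.2635 F [1.41 1.3  2.03] T [ 0.287 -0.286  0.102] q6 0.18 1.401
```

>>> arm_command --pt "0 0 0 0 0 0 0.01" --pt "0 0 0 0 0 0 0.01" --pt "0 0 0 0 0 0 0"

```text
time: 17.35
tool_pos: [0.5027, -0.1702, 0.1974]
ee_rot: [3.142, 0.0, -0.283]
wrist_force: [1.0, 1.1, 1.2]
width: 0.0161
```

```bash
python3 -c "
from h import *
st()"
```

```text
17.35 [ 0.5027 -0.1702  0.1974] yaw -0.2835 F [1.02 1.06 1.16] T [ 0.294 -0.262  0.118] q6 0.18 1.421
```

>>> arm_command --pt "0 0 0 0 0 0 0.01" --pt "0 0 0 0 0 0 0.01" --pt "0 0 0 0 0 0 0"

```text
time: 17.65
tool_pos: [0.5027, -0.1702, 0.1974]
ee_rot: [-3.142, 0.0, -0.304]
wrist_force: [1.1, 1.0, 0.9]
width: 0.0158
```

```bash
python3 -c "
from h import *
st()"
```

```text
17.65 [ 0.5027 -0.1702  0.1974] yaw -0.3036 F [1.07 0.95 0.88] T [ 0.371 -0.25   0.143] q6 0.18 1.441
```

>>> arm_command --pt "0 0 0 0 0 0 0.01" --pt "0 0 0 0 0 0 0.01" --pt "0 0 0 0 0 0 0"

```text
time: 17.95
tool_pos: [0.5027, -0.1702, 0.1974]
ee_rot: [-3.142, 0.0, -0.324]
wrist_force: [1.3, 1.0, 1.4]
width: 0.0156
```

```bash
python3 -c "
from h import *
st()"
```

```text
17.95 [ 0.5027 -0.1702  0.1974] yaw -0.3236 F [1.32 1.   1.38] T [ 0.35  -0.261  0.141] q6 0.18 1.461
```

>>> arm_command --pt "0 0 0 0 0 0 0.01" --pt "0 0 0 0 0 0 0.01" --pt "0 0 0 0 0 0 0"

```text
time: 18.25
tool_pos: [0.5027, -0.1702, 0.1974]
ee_rot: [-3.142, 0.0, -0.344]
wrist_force: [0.6, 0.8, 0.8]
width: 0.0161
```

```bash
python3 -c "
from h import *
st()"
```

```text
18.25 [ 0.5027 -0.1702  0.1974] yaw -0.3435 F [0.59 0.79 0.76] T [ 0.339 -0.304  0.135] q6 0.18 1.481
```

>>> arm_command --pt "0 0 0 0 0 0 0.01" --pt "0 0 0 0 0 0 0.01" --pt "0 0 0 0 0 0 0"

```text
time: 18.55
tool_pos: [0.5027, -0.1702, 0.1974]
ee_rot: [-3.142, 0.0, -0.364]
wrist_force: [0.7, 1.0, 1.0]
width: 0.0159
```

```bash
python3 -c "
from h import *
st()"
```

```text
18.55 [ 0.5027 -0.1702  0.1974] yaw -0.3635 F [0.7  0.99 1.02] T [ 0.326 -0.24   0.105] q6 0.18 1.501
```

>>> arm_command --pt "0 0 0 0 0 0 0.01" --pt "0 0 0 0 0 0 0.01" --pt "0 0 0 0 0 0 0"

```text
time: 18.85
tool_pos: [0.5027, -0.1702, 0.1974]
ee_rot: [3.142, 0.0, -0.384]
wrist_force: [0.5, 0.9, 0.9]
width: 0.0158
```

```bash
python3 -c "
from h import *
st()"
```

```text
18.85 [ 0.5027 -0.1702  0.1974] yaw -0.3835 F [0.5  0.92 0.94] T [ 0.407 -0.258  0.156] q6 0.18 1.521
```

```bash
python3 - <<'E'
from h import *
st(); im=eyes.snapshot("wrist"); cv2.imwrite("pics/w3.png",cv2.convertScaleAbs(im,alpha=1.6))
E
```

```text
18.85 [ 0.5027 -0.1702  0.1974] yaw -0.3835 F [0.5  0.92 0.94] T [ 0.407 -0.258  0.156] q6 0.18 1.521
```

View pics/w3.png

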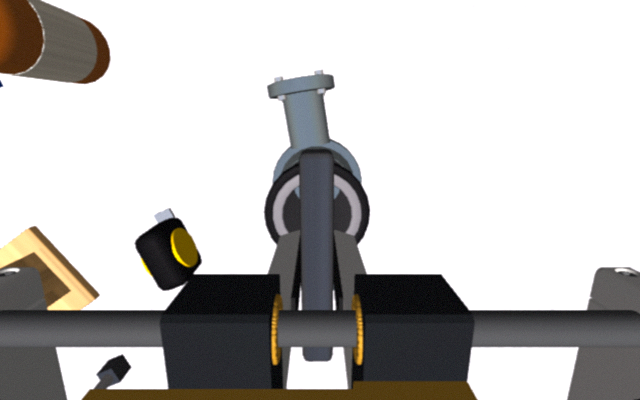

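The handle still sits square in the fingers, at column 317 from row 150 to 360, so it has not slipped. On towards the stop.

>>> arm_command --pt "0 0 0 0 0 0 0.01" --pt "0 0 0 0 0 0 0.01" --pt "0 0 0 0 0 0 0"

```text
time: 19.2
tool_pos: [0.5027, -0.1702, 0.1974]
ee_rot: [3.142, 0.0, -0.404]
wrist_force: [0.8, 1.1, 0.9]
width: 0.0158
```

```bash
python3 -c "
from h import *
st()"
```

```text
19.2 [ 0.5027 -0.1702  0.1974] yaw -0.4035 F [0.83 1.08 0.88] T [ 0.428 -0.29   0.169] q6 0.18 1.541
```

>>> arm_command --pt "0 0 0 0 0 0 0.01" --pt "0 0 0 0 0 0 0.01" --pt "0 0 0 0 0 0 0"

```text
time: 19.5
tool_pos: [0.5027, -0.1702, 0.1974]
ee_rot: [3.142, -0.0, -0.423]
wrist_force: [1.3, 1.4, -0.6]
width: 0.0161
```

```bash
python3 -c "
from h import *
st()"
```

```text
19.5 [ 0.5027 -0.1702  0.1974] yaw -0.4235 F [ 1.3   1.44 -0.58] T [ 0.414 -0.307  0.175] q6 0.18 1.561
```

>>> arm_command --pt "0 0 0 0 0 0 0.01" --pt "0 0 0 0 0 0 0.01" --pt "0 0 0 0 0 0 0"

```text
time: 19.8
tool_pos: [0.5027, -0.1702, 0.1974]
ee_rot: [3.142, 0.0, -0.444]
wrist_force: [1.2, 1.0, 0.5]
width: 0.016
```

```bash
python3 -c "
from h import *
st()"
```

```text
19.8 [ 0.5027 -0.1702  0.1974] yaw -0.4435 F [1.25 1.02 0.49] T [ 0.439 -0.326  0.125] q6 0.18 1.581
```

>>> arm_command --pt "0 0 0 0 0 0 0.01" --pt "0 0 0 0 0 0 0"

```text
time: 20.0
tool_pos: [0.5028, -0.1702, 0.1974]
ee_rot: [3.142, -0.0, -0.454]
wrist_force: [0.8, 1.7, -0.1]
width: 0.016
```

```bash
python3 -c "
from h import *
st()"
```

```text
20.0 [ 0.5028 -0.1702  0.1974] yaw -0.4535 F [ 0.84  1.7  -0.14] T [ 0.483 -0.371  0.111] q6 0.179 1.591
```

>>> arm_command --pt "0 0 0 0 0 0 0.01" --pt "0 0 0 0 0 0 0.01" --pt "0 0 0 0 0 0 0"

```text
time: 20.3
tool_pos: [0.5027, -0.1702, 0.1974]
ee_rot: [3.141, 0.0, -0.473]
wrist_force: [1.0, 0.6, -1.0]
width: 0.016
```

```bash
python3 -c "
from h import *
st()"
```

```text
20.3 [ 0.5027 -0.1702  0.1974] yaw -0.4733 F [ 1.    0.61 -0.97] T [ 0.408 -0.324  0.239] q6 0.313 1.611
```

>>> arm_command --pt "0 0 0 0 0 0 0.01" --pt "0 0 0 0 0 0 0"

```text
time: 20.5
tool_pos: [0.5027, -0.1702, 0.1974]
ee_rot: [3.141, 0.0, -0.483]
wrist_force: [1.2, 1.8, -0.4]
width: 0.0158
```

```bash
python3 - <<'E'
from h import *
st(); im=eyes.snapshot("wrist"); cv2.imwrite("pics/w4.png",im)
a=cv2.imread("pics/w3.png"); 
for v in (160,180,200,220,240):
    r=im[v,285:350].max(1).astype(int); q=(a[v,285:350].max(1)/1.6).astype(int)
    print(v,np.argsort(-abs(np.diff(r)))[:4]+285,np.argsort(-abs(np.diff(q)))[:4]+285)
E
```

```text
20.5 [ 0.5027 -0.1702  0.1974] yaw -0.4833 F [ 1.24  1.75 -0.42] T [ 0.387 -0.274  0.307] q6 0.388 1.621
160 [345 287 286 346] [287 345 346 334]
180 [332 297 288 344] [333 298 345 299]
200 [347 348 285 346] [347 285 348 286]
220 [331 300 301 299] [300 332 331 301]
240 [334 298 332 300] [334 298 332 300]
```

Torque climbed 0.11 → 0.24 → 0.31 N m over the last 0.03 rad and q6 rose with it, so this is the stop, well below forcing. I'll ease off and let go.

>>> arm_command --pt "0 0 0 0 0 0 -0.015" --pt "0 0 0 0 0 0 0" --pt "0 0 0 0 0 0 0"

```text
time: 20.85
tool_pos: [0.5027, -0.1702, 0.1974]
ee_rot: [3.142, 0.0, -0.468]
wrist_force: [0.6, 0.6, -0.5]
width: 0.016
```

```bash
python3 -c "
from h import *
st()"
```

```text
20.85 [ 0.5027 -0.1702  0.1974] yaw -0.4684 F [ 0.61  0.64 -0.55] T [ 0.481 -0.284  0.162] q6 0.157 1.606
```

>>> arm_command --pt "0.3 0 0 0 0 0 0" --pt "0.6 0 0 0 0 0 0" --pt "1 0 0 0 0 0 0" --pt "1 0 0 0 0 0 0" --pt "1 0 0 0 0 0 0" --pt "1 0 0 0 0 0 0" --pt "1 0 0 0 0 0 0" --pt "1 0 0 0 0 0 0" --pt "1 0 0 0 0 0 0"

```text
time: 21.75
tool_pos: [0.5027, -0.1702, 0.1975]
ee_rot: [3.142, -0.0, -0.468]
wrist_force: [-0.0, -0.2, 0.1]
width: 0.0843
```

>>> arm_command --pt "1 0 0 0 0 0 0" --pt "1 0 0 -1 0 0 0" --pt "1 0 0 -2 0 0 0" --pt "1 0 0 -3 0 0 0" --pt "1 0 0 -3 0 0 0" --pt "1 0 0 -3 0 0 0" --pt "1 0 0 -2 0 0 0" --pt "1 0 0 0 0 0 0" --pt "1 0 0 0 0 0 0"

```text
time: 22.65
tool_pos: [0.5028, -0.1702, 0.3377]
ee_rot: [3.142, -0.001, -0.468]
wrist_force: [0.7, -0.1, -0.5]
width: 0.0939
```

```bash
python3 - <<'E'
from h import *
st(); a=eyes.snapshot("wrist"); b=eyes.snapshot("scene"); c=eyes.get_calibration("wrist")
cv2.imwrite("pics/w5.png",np.vstack([cv2.convertScaleAbs(cv2.resize(a,(480,300)),alpha=1.4),cv2.resize(b,(480,300))]))
E
```

```text
22.65 [ 0.5028 -0.1702  0.3377] yaw -0.4682 F [ 0.71 -0.12 -0.55] T [0.036 0.004 0.043] q6 -0.0 1.606
```

View pics/w5.png

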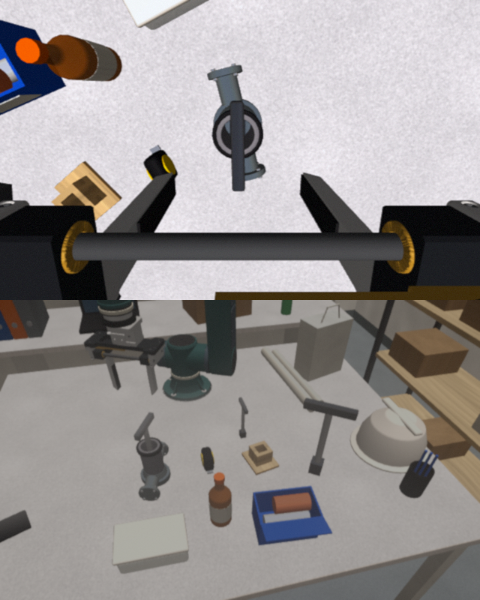

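The key stands upright on the spindle with the gripper clear, the stand is empty, and the other things are where they were. Handing in.

```bash
python3 -c "
from bench import job
print(job.close_job())"
```

```text
the job is handed in; nothing more can be done
None
```

The T-key is standing fully home on the spindle, turned clockwise to its stop, and I handed the job in at about 23 s of the 67 s allowed. No verdict came back.

- **Pick-up and fit:** I took the middle-sized key from its stand and lined it up with the spindle square seen in the wrist image. The key went down with no resistance until about 7 N at TCP height 0.1974 m, which is the expected home height.
- **Turning:** Torque stayed around 0.09–0.19 N m while the spindle turned. Over the last 0.03 rad it climbed from 0.11 to 0.24 to 0.31 N m, which I took as the stop. That is below the 0.5 N m limit, so I eased off and let go.
- **Final check:** The last pictures show the key upright on the spindle, the gripper open and clear with the wrist force back to about zero, and the other things apparently undisturbed.

**Checks that disagreed:**
- **Turn angle:** The gripper turned about 1.19 rad up to the stop. Taking off about 0.15 rad of play in the socket leaves about 1.04 rad, slightly over the 1.0 rad possible. I put that down to error in the measured square angle.
- **Foot position:** The scene camera put the key's foot about 2 mm from where I expected it before lowering. I corrected part of that, and the fit went cleanly.

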